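Read the bead-test dishes with the loupe

ROBOT

A 6-joint arm with a two-finger parallel gripper is mounted at the origin on the work surface. World frame = base frame: x ahead of the robot, y to its left, z up, the work surface at z = 0. Lengths are in mm, angles in rad, forces in N, time in s.
With the tool pointing down it reaches from about 300 to 775 mm from the base axis. Payload 14.6 kg.
Tool frame: the origin (TCP) lies on the front face of the gripper's body, between the roots of the fingers; the fingertips stand 97 mm ahead of it and the grasp point (between the pads) lies 78 mm ahead of it; z points along the fingers, y is the line along which they close (so a half turn about z gives the same grasp; the last joint's range is limited). The gripper opens to 94 mm and grips with 3 to 60 N. Pads are 16 mm wide; open, the fingers measure 119 mm over their backs; the gripper's body (75 mm by 177 mm) begins 78 mm behind the grasp point.
Start: joints at [1.165, 0.3, 1.521, -0, 1.321, -0.067], TCP at [182.793, 518.726, 302.646] pointing down, gripper open.
Joint ranges: [-3.03, 3.03], [-0.79, 2.21], [0.23, 2.52], [-1.04, 4.18], [0, 3.07], [-2.55, 2.55]. Speed limits (rad/s): [2.22, 2.22, 2.57, 3.14, 3.14, 3.14].

INTERFACE

Orientations are given as [roll, pitch, yaw] about the fixed x, y, z axes, in that order (R = Rz(yaw) Ry(pitch) Rx(roll)).
In Python, from cell import * gives the robot as it stands.
- The arm moves only by the tool carry_out, never from a script. Its arguments are lists of equal length, an entry for each row: "slide": the shift along the world's x, y, z scaled (see below), a list of three; "dr": the turn, a rotation vector about the world's x, y, z scaled (see below), a list of three; "gripper": the opening in per cent of the stroke, from 0 (shut) to 100 (fully open). A call has 1 to 10 rows; each row is the pose to reach, as a shift and turn from the pose commanded when the call began, turning the shorter way round; what a row does not reach only later rows make up. The controller multiplies each number of a shift by 0.25 m and each number of a turn by 360 degrees. A row lasts 1/12 s, in which the tool goes at most 41.7 mm and 7.16 degrees, less where a joint would pass 70% of its speed; a pose out of reach is approached as far as the arm can. A call with a number of a shift or a turn outside -1 to 1 is refused whole. A call with a gripper value outside its range is refused whole. The fingers move at their own pace and stop on an object; "newtons" is the grip in N (left out, the last holds). Time passes only in rows, so rows that repeat a pose let the fingers close. It gives the time, the measured TCP pose, the force, the opening and the grip force at its end, in the units of the state.
- read_state(): the state, without advancing time (a new reading comes with each control period).
- camera(name): name is "side" or "top" or "wrist"; returns the picture (400x640x3 uint8, red, green, blue); there is no depth.
- camera_model(name): a dict with "vfov" (degrees; the focal length in pixels is half the picture's height over the tangent of half this angle, whatever the lens; pixels are square), "cx", "cy" (the principal point, pixels), "k1" (the pictures are not rectified: a ray, as slopes to the right and down, at radius r is drawn at 1 + k1 r^2 times it, then the intrinsics apply), "R" (3x3) and "t" (3): a world point X has camera coordinates R X + t. Camera axes: x right, y down, z forward; pixel columns grow to the right and rows downward; lengths in mm; the calibration is good to about 2 mm. A picture is of the moment at which its call begins: read the wrist's pose just before it. camera_model takes no time and is no camera call; for the wrist camera it gives the pose at the moment of the call.
- sign_off(): hands the job in; it is judged then, once.
The state is a dict: "clock": time; "joints": joint angles; "qd": joint speeds; "effort": joint torques, N m; "eef_pos": TCP position; "eef_rot": TCP orientation; "wrist_force": force on the tool from outside, world axes, zero at the start; "moment": the same for the moment, N m; "finger_gap": finger opening in mm; "finger_force": force on a finger pad.
Only numpy, scipy, OpenCV 4.12 (cv2) and the standard library are available. Lean on these libraries where they do the work, as an engineer would, in place of code of your own. Each camera call takes 0.05 s, during which the arm holds its last target. There are 200 camera calls.

TASK

Take the loupe from its rest by the handle and read the two open dishes on the reading stage: hold the lens level, centred over the square dish and at the height of the pointer on the post, for about two seconds, then do the same over the open round dish. Finish there, still holding the loupe steady and level over the round dish at pointer height; do not put it down. Do not touch the stage, its dishes or the pointer, and leave the other things where they stand.

Things in the scene. Friction and masses are not known exactly. Their poses are not given: they have to be found in the camera images.
- loupe_grip (a point): grip point of the loupe's black handle bar (105 long along the loupe's x, 18 wide, 20 mm high), half-way up, near the bar's middle; a thin neck joins it to a level round clear lens in a 70 mm steel rim 8 mm thick. z is up, square to the lens. About 0.11 kg, balance point lensward of here. It starts level on its rest, 50 mm above the table, lens away from the robot, the handle's sides free here
- loupe_lens (a point): centre of the loupe's lens, at mid thickness: 105 mm from loupe_grip along the loupe's +x axis, same height; same axes as the loupe
- rest: grey rest under the loupe, fixed: base 200 x 80 x 10 mm with two uprights, one under the lens, one at the handle's end; origin on the table under loupe_grip, x axis along the loupe towards the lens. 41 to 53 mm behind loupe_grip low cheeks, 4 mm clear of the handle's sides, reach 48 mm above the table; lift the loupe straight up
- stage: grey reading stage fixed to the table: flat slab 170 (x) x 240 (y) x 20 mm high, origin under its centre on the table. A round steel post, 10 mm diameter, its top 191 mm above the table, stands at x = 70 mm (far side), y = 32.5 mm from the centre. The three dishes stand on it in a row along its y axis, at x = -15 mm, 65 mm apart, in any order
- pointer_tip (a point): tip of the steel pointer, at mid height of its 4 mm thick needle: it marks the height at which the lens's mid-thickness must be held (100 to 160 mm above the table). The pointer sticks out 36 mm from the post towards the dish row (-x of the stage), on a collar that stays where it is on the post unless pushed
- square_dish_mid (a point): middle of the square open white dish, at rim height, 32 mm above the table; dish 44 x 44 mm, 12 mm high, with small amber beads in it
- round_dish_mid (a point): middle of the round open white dish, at rim height, 32 mm above the table; dish 48 mm in diameter, 12 mm high, with small amber beads in it
- covered_dish: white round dish 48 mm in diameter closed with a knobbed cover, 29 mm high, on the stage; not to be read; origin under its centre
- amber_bottle: amber bottle, 52 mm diameter, 100 mm high, standing loose; origin under its centre
- vial: small clear vial with red cap, 24 mm diameter, 45 mm high, standing loose between rest and stage; origin under its centre
- jar: white jar, 52 mm diameter, 50 mm high, standing loose on the robot's side of the stage; origin under its centre
- wash_bottle: white bottle with blue cap, 66 mm diameter, 150 mm high, standing loose; origin under its centre
- petri_dishes: stack of clear petri dishes, 88 mm diameter, 30 mm high, loose; origin under its centre
- spatula: steel spatula 170 mm long lying loose on the table; its x axis runs along it
Things that resemble listed ones, but are neither listed nor needed, are in the scene too. Leave any turquoise look-alike of the part that bears loupe_grip alone.

How it is judged (in metres and radians):
On the way:
1. the lens is held level and steady over the square dish at pointer height (a second at least) (horizontal distance between loupe_lens and square_dish_mid below 0.012 m and z of loupe_lens in the frame of pointer_tip between -0.007 and 0.007 m and angle between loupe_lens's own z axis and vertical below 0.1 rad and linear speed of loupe below 0.02 m/s and contact force between the fingers and loupe above 1 N), for 1 s.
At the end, for the whole second after the job is handed in: The gripper holds the loupe, touching neither stage nor rest, with the lens centre within 12 mm (horizontally) of the middle of the open round dish, within 7 mm of the pointer's height, level within 0.1 rad (about 6 degrees), and at rest (under 20 mm/s and 0.1 rad/s), through the last second (horizontal distance between loupe_lens and round_dish_mid below 0.012 m and z of loupe_lens in the frame of pointer_tip between -0.007 and 0.007 m and angle between loupe_lens's own z axis and vertical below 0.1 rad and linear speed of loupe below 0.02 m/s and angular speed of loupe below 0.1 rad/s and contact force between the fingers and loupe above 1 N and contact force between loupe and stage below 0.1 N and contact force between loupe and rest below 0.1 N); the arm keeps its last pose, push and grip.
It fails at once if the stage, its post or pointer, or a dish on it is touched with the loupe or the robot (contact force between any of loupe, the fingers, the arm and stage above 0.5 N or contact force between any of loupe, the fingers, the arm and round_dish above 0.5 N or contact force between any of loupe, the fingers, the arm and square_dish above 0.5 N or contact force between any of loupe, the fingers, the arm and covered_dish above 0.5 N).
It fails at once if the pointer is shifted by more than 4 mm (distance of pointer_tip from where it was at the start of the episode above 0.004 m).
It fails at once if another thing on the table is shifted by more than 20 mm (distance of any of amber_bottle, vial, jar, wash_bottle, petri_dishes, spatula from where it was at the start of the episode above 0.02 m).
It also fails if it takes over 48 s, if anything falls off the work surface, if the arm or the gripper's body presses on something with over 40 N, if the wrist force passes 120 N, or if a joint passes its speed limit or range.

## Working session

There is one attempt and no reset: what is moved stays moved. The work goes in short steps, Python scripts to look and compute and a tool call to move; the robot and the scene stay as the last step left them, time stands still between calls to the robot, and variables do not carry over. Pictures are saved under pics/ and viewed, at most 10 in all, crops included, and the job is handed in when it is done.

Besides the shell and the picture viewer there is one more tool, called after "Emit:" by a JSON object that holds its "api" and its "payload". carry_out: Moves the arm, as the interface text tells. Its arguments: {"type":"object","properties":{"slide":{"type":"array","items":{"type":"array","items":{"type":"number","minimum":-1,"maximum":1}}},"dr":{"type":"array","items":{"type":"array","items":{"type":"number","minimum":-1,"maximum":1}}},"gripper":{"type":"array","items":{"type":"number"}},"newtons":{"type":"number"}},"required":["slide","dr","gripper"]}

```bash
mkdir -p pics
cat > h.py <<'E'
from cell import *
import numpy as np, cv2
def snap(n,f):
    m=camera_model(n); im=camera(n); cv2.imwrite('pics/'+f+'.png',im[:,:,::-1]); np.save('pics/'+f+'.npy',{**m,'im':im},allow_pickle=True); return m,im
def load(f): return np.load('pics/'+f+'.npy',allow_pickle=True).item()
def ray(m,u,v):
    f=200/np.tan(np.radians(m['vfov'])/2); p=np.array([(u-m['cx'])/f,(v-m['cy'])/f]); q=p.copy()
    for _ in range(30): q=p/(1+m['k1']*(q@q))
    R=np.array(m['R']); t=np.array(m['t']); return -R.T@t, R.T@np.array([*q,1])
def plane(m,u,v,z):
    o,d=ray(m,u,v); return o+d*(z-o[2])/d[2]
def tri(m1,p1,m2,p2):
    A=np.zeros((3,3));b=np.zeros(3);L=[ray(m1,*p1),ray(m2,*p2)]
    for o,d in L:
        d=d/np.linalg.norm(d);P=np.eye(3)-np.outer(d,d);A+=P;b+=P@o
    x=np.linalg.solve(A,b); return x,[round(float(np.linalg.norm(np.cross(x-o,d/np.linalg.norm(d)))),1) for o,d in L]
def proj(m,X):
    f=200/np.tan(np.radians(m['vfov'])/2);c=np.array(m['R'])@X+np.array(m['t']);q=c[:2]/c[2];q=q*(1+m['k1']*(q@q));return q*f+[m['cx'],m['cy']]
E
python3 - <<'E'
from h import *
print(read_state())
for n in('top','side','wrist'):
    m,_=snap(n,n+'0'); print(n,m)
E
```

```text
{'clock': 0.0, 'joints': array([ 1.16540723e+00,  3.00511036e-01,  1.52158674e+00, -1.30755586e-05,
        1.32070987e+00, -6.66132990e-02]), 'qd': array([ 0.00400812,  0.00107118,  0.00061146, -0.0005201 , -0.0020707 ,
        0.00041925]), 'effort': array([-3.48988069e-03, -5.31794751e+01, -3.52736771e+01,  7.06623774e-02,
        2.43997585e-02, -8.42062036e-05]), 'eef_pos': array([182.73498545, 518.59584516, 302.06196438]), 'eef_rot': array([-3.14037951e+00, -6.82381174e-05,  2.80282006e+00]), 'wrist_force': array([0.90775253, 0.02996726, 0.73753188]), 'moment': array([ 0.03494523, -0.07785349,  0.05207049]), 'finger_force': 0.0, 'finger_gap': 93.87658410059946}
top {'vfov': 48.52943491246707, 'cx': 322.9302916004972, 'cy': 190.90161182972514, 'k1': -0.06780099851059292, 'R': array([[ 0.00707283, -0.99992606, -0.0098921 ],
       [-0.99236014, -0.00580013, -0.12323842],
       [ 0.12317193,  0.01068817, -0.99232779]]), 't': array([  26.9407515 ,  584.81542954, 1051.35775022])}
side {'vfov': 48.73401267399452, 'cx': 311.70969796337454, 'cy': 198.31298734675093, 'k1': -0.016584895612229134, 'R': array([[ 0.94399989, -0.32952421,  0.01667345],
       [-0.21836267, -0.66183762, -0.71713925],
       [ 0.24734986,  0.67333851, -0.69673043]]), 't': array([-541.17770266,  224.47736219, 1096.20094624])}
wrist {'vfov': 68.35638169875529, 'cx': 319.438537297057, 'cy': 198.30610841577652, 'k1': -0.0494404098447145, 'R': array([[ 0.33236573,  0.94314815, -0.00214223],
       [ 0.91531923, -0.32200943,  0.24186905],
       [ 0.22742853, -0.08234981, -0.97030654]]), 't': array([-548.95584194,  -24.29504086,  390.77362196])}
```

View pics/top0.png

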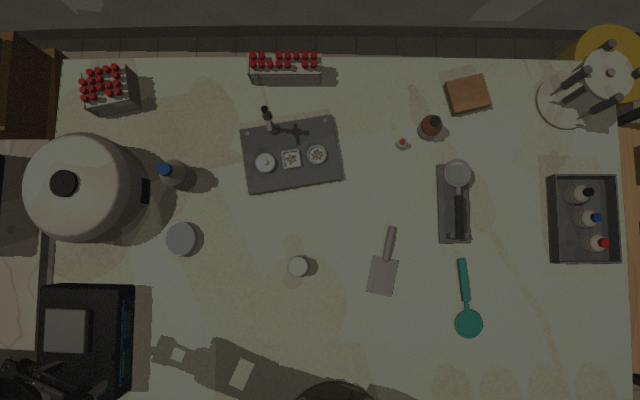

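View pics/side0.png

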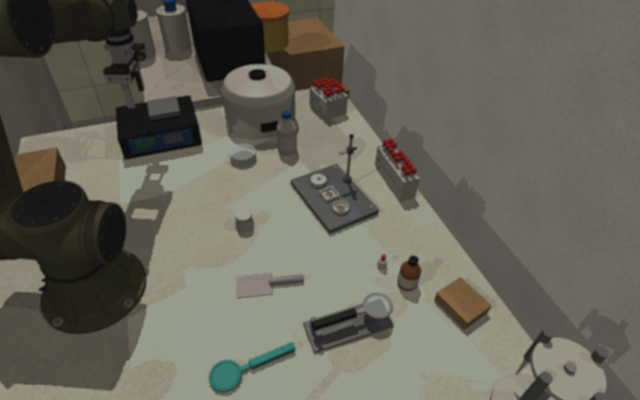

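Top view: loupe lens (457,174), handle (460,215), stage dishes covered (264,162), square (291,158), round (317,155), post near (268,120). In the side view the lens is at (377,306), and the post with its pointer runs (351,137)-(347,185). The turquoise look-alike, at top (467,320), is to be left alone. Next I compute rough positions.

Run:
```python
from h import *
np.set_printoptions(precision=1,suppress=True)
T=load('top0');S=load('side0')
print('lens',tri(T,(457,174),S,(377,306)),plane(T,457,174,50))
print('handle ends',plane(T,459,196,60),plane(T,461,238,60), plane(S,356,311,60),plane(S,313,325,60))
for n,p,q in(('cov',(264,162),(319,180)),('sq',(291,158),(330,193)),('rd',(317,155),(341,207))):print(n,plane(T,*p,32),plane(S,*q,32))
print('posttop',tri(T,(266,107),S,(351,137)))
print('stage corners',[plane(T,*p,20) for p in((240,127),(333,117),(343,180),(249,193))])
print('bottle,vial,jar,spat',plane(T,431,126,50),plane(T,402,143,30),plane(T,298,266,40),plane(T,390,230,5))
a=T['im'][95:205,220:350];b=T['im'][150:250,415:495];c=S['im'][125:235,280:410];d=S['im'][280:360,290:400]
r=lambda x:cv2.convertScaleAbs(cv2.resize(x,(400,300),interpolation=cv2.INTER_CUBIC),alpha=1.6)
cv2.imwrite('pics/mos.png',np.vstack([np.hstack([r(a),r(c)]),np.hstack([r(b),r(d)])])[:,:,::-1])
```

```text
lens (array([ 627.4, -296.8,   49.3]), [0.9, 0.9]) [ 626.4 -296.3   50. ]
handle ends [ 571.3 -296.5   60. ] [ 470.8 -298.5   60. ] [ 573.6 -299.2   60. ] [ 470.1 -301.1   60. ]
cov [656.8 177.9  32. ] [656.6 172.6  32. ]
sq [667.2 110.8  32. ] [668. 108.  32.]
rd [675.1  46.2  32. ] [677.1  43.3  32. ]
posttop (array([745.4, 154.6, 187.4]), [3.1, 3.1])
stage corners [array([749.5, 243.4,  20. ]), array([776.4,   6.6,  20. ]), array([614.4, -19. ,  20. ]), array([580.3, 215.4,  20. ])]
bottle,vial,jar,spat [ 746.2 -235.5   50. ] [ 707.4 -166.2   30. ] [402.3  89.2  40. ] [ 491.1 -137.1    5. ]
```

View pics/mos.png

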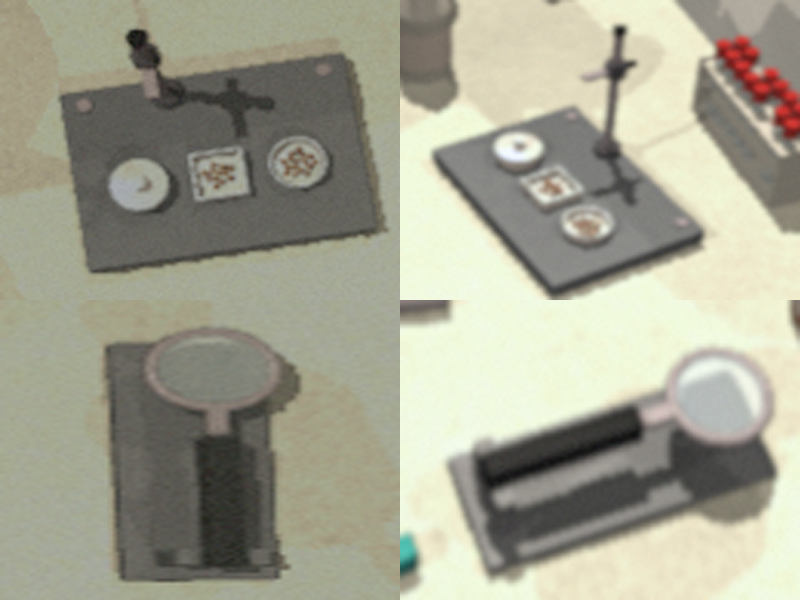

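Stage yaw is about 8°, the loupe points along +x, and the grip is near (521,-299). I move there and will take a closer look with the wrist camera.

Emit:
{"api": "carry_out", "payload": {"slide": [[0.4, -1, 0], [0.4, -1, 0], [0.4, -1, 0], [0.4, -1, 0], [0.4, -1, 0], [0.4, -1, 0], [0.4, -1, 0]], "dr": [[0, 0, 0.057], [0, 0, 0.057], [0, 0, 0.057], [0, 0, 0.057], [0, 0, 0.057], [0, 0, 0.057], [0, 0, 0.057]], "gripper": [100, 100, 100, 100, 100, 100, 100]}}

```text
clock: 0.73
eef_pos: [283.3, 265.7, 302.6]
eef_rot: [-3.141, 0.0, -3.124]
wrist_force: [-0.2, 0.6, 0.4]
finger_gap: 93.9
finger_force: 0.0
```

Emit:
{"api": "carry_out", "payload": {"slide": [[0.6, -1, 0], [0.6, -1, 0], [0.6, -1, 0], [0.6, -1, 0], [0.6, -1, 0], [0.6, -1, 0], [0.6, -1, 0]], "dr": [[0, 0, 0], [0, 0, 0], [0, 0, 0], [0, 0, 0], [0, 0, 0], [0, 0, 0], [0, 0, 0]], "gripper": [100, 100, 100, 100, 100, 100, 100]}}

```text
clock: 1.32
eef_pos: [433.3, 16.5, 302.7]
eef_rot: [-3.142, 0.0, -3.123]
wrist_force: [0.6, 1.0, 0.8]
finger_gap: 93.8
finger_force: 0.0
```

Emit:
{"api": "carry_out", "payload": {"slide": [[0.3, -1, 0], [0.3, -1, 0], [0.3, -1, 0], [0.3, -1, 0], [0.3, -1, 0], [0.3, -1, 0], [0.3, -1, 0], [0.3, -1, 0]], "dr": [[0, 0, 0], [0, 0, 0], [0, 0, 0], [0, 0, 0], [0, 0, 0], [0, 0, 0], [0, 0, 0], [0, 0, 0]], "gripper": [100, 100, 100, 100, 100, 100, 100, 100]}}

```text
clock: 1.98
eef_pos: [507.8, -233.6, 301.6]
eef_rot: [3.141, -0.001, -3.125]
wrist_force: [0.3, 0.1, -0.4]
finger_gap: 94.0
finger_force: 0.0
```

Run:
```python
from h import *
np.set_printoptions(precision=1,suppress=True)
T=load('top0');S=load('side0')
print('tip',tri(T,(268.75,130.6),S,(339.8,153.2)))
s=read_state();print(s['clock'],s['eef_pos'],s['eef_rot'],s['joints'])
m,im=snap('wrist','w1')
print('cam',-np.array(m['R']).T@np.array(m['t']))
```

```text
tip (array([709.9, 153.3, 137.4]), [0.7, 0.7])
1.9833 [ 507.8 -233.6  301.6] [ 3.1 -0.  -3.1] [-0.5  0.3  1.5 -0.   1.3 -2.1]
cam [ 437.  -234.6  383.5]
```

View pics/w1.png

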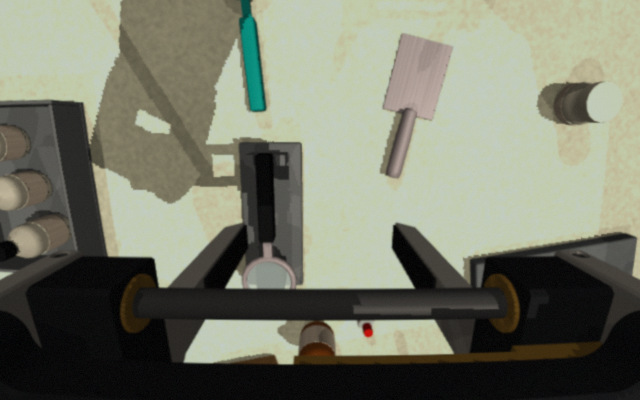

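Wrist view: the black handle runs (264,153)-(267,242), the lens is at about (269,275), and the steel cheek at the handle's rear end is visible. I shift over it and lower for a second view.

Emit:
{"api": "carry_out", "payload": {"slide": [[0.056, -0.26, -0.24], [0.056, -0.26, -0.24], [0.056, -0.26, -0.24], [0.056, -0.26, -0.24], [0.056, -0.26, -0.24], [0.056, -0.26, -0.24]], "dr": [[0, 0, 0], [0, 0, 0], [0, 0, 0], [0, 0, 0], [0, 0, 0], [0, 0, 0]], "gripper": [100, 100, 100, 100, 100, 100]}}

```text
clock: 2.53
eef_pos: [522.2, -294.8, 244.4]
eef_rot: [-3.141, 0.002, -3.121]
wrist_force: [0.8, -0.5, -0.4]
finger_gap: 94.1
finger_force: 0.0
```

Run:
```python
from h import *
np.set_printoptions(precision=1,suppress=True)
s=read_state();print(s['eef_pos'],s['eef_rot'])
m,im=snap('wrist','w2'); M=load('w1')
def bar(m,box):
    u0,v0,u1,v1=box; g=m['im'].max(2)[v0:v1,u0:u1]; k=(g<45).astype(np.uint8)
    n,l,st,c=cv2.connectedComponentsWithStats(k); i=1+np.argmax(st[1:,4]); p=np.argwhere(l==i)[:,::-1]+[u0,v0]
    r=cv2.minAreaRect(p.astype(np.float32)); return st[i],r
print(bar(M,(245,145,300,250)))
print(proj(m,np.array([521,-299,60.])),proj(m,np.array([626,-297,50.])),proj(m,np.array([470,-299,60.])))
```

```text
[ 522.2 -294.8  244.4] [-3.1  0.  -3.1]
(array([   2,    4,   41,  101, 2024], dtype=int32), ((269.37744140625, 198.53892517089844), (99.68051147460938, 39.11118698120117), 86.42366790771484))
[315.3 201.5] [315.6 295.1] [316.3 146.3]
```

View pics/w2.png

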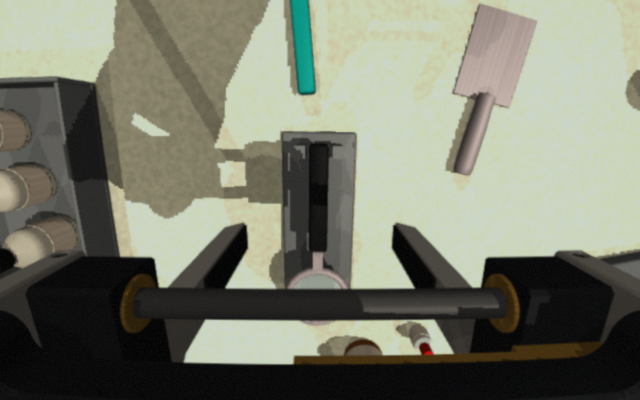

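Second wrist view: handle rear end (319,143), front end (318,252), columns 310-327, between the open fingers. I triangulate against the first view.

Run:
```python
from h import *
np.set_printoptions(precision=1,suppress=True)
A=load('w1');B=load('w2')
def ends(m,u0,u1,vs):
    for v in vs: print(v,m['im'][v,u0:u1].max(1))
ends(A,250,282,(170,220)); ends(B,302,336,(165,235))
for n,p,q in(('rear',(263.5,153),(319,143)),('front',(267,242),(318,252))):
    print(n,tri(A,p,B,q),plane(A,*p,60),plane(B,*q,60))
```

```text
170 [45 48 49 51 47 34 16  9 11 10  8  5 12 13  9 11 11  9 12  8  8  4  9 18
 35 37 38 36 36 36 38 37]
220 [45 46 45 46 47 44 45 36 21 17 16 15 18 21 17 17 20 19 21 18 18 16 10  5
 30 70 90 95 87 86 83 88]
165 [ 49  49  49  48  50  49  43  23  15  18  18  20  23  23  20  23  28  25
  30  28  31  28  25  28  22  31  60  93 100 103 100 101 102 103]
235 [50 48 46 49 67 87 70 33 15 17 19 21 19 22 22 20 17 24 23 21 20 15 21 20
 34 70 88 96 94 94 95 94 95 96]
rear (array([ 467.5, -296.6,   54.1]), [0.1, 0.1]) [ 467.1 -295.5   60. ] [ 467.1 -296.6   60. ]
front (array([ 573.4, -295.4,   55.6]), [0.5, 0.5]) [ 571.1 -294.4   60. ] [ 571.9 -295.5   60. ]
```

Emit:
{"api": "carry_out", "payload": {"slide": [[0.024, 0.002, -0.2], [0.024, 0.002, -0.3], [0.024, 0.002, -0.36], [0.024, 0.002, -0.42], [0.024, 0.002, -0.458], [0.024, 0.002, -0.458], [0.024, 0.002, -0.458], [0.024, 0.002, -0.458]], "dr": [[0, 0, 0], [0, 0, 0], [0, 0, 0], [0, 0, 0], [0, 0, 0], [0, 0, 0], [0, 0, 0], [0, 0, 0]], "gripper": [100, 100, 100, 100, 100, 100, 100, 100]}}

```text
clock: 3.25
eef_pos: [528.3, -295.8, 129.7]
eef_rot: [-3.14, 0.002, -3.122]
wrist_force: [1.0, -0.3, -0.6]
finger_gap: 93.9
finger_force: 0.0
```

Emit:
{"api": "carry_out", "payload": {"slide": [[0, 0, 0], [0, 0, 0], [0, 0, 0], [0, 0, 0], [0, 0, 0], [0, 0, 0], [0, 0, 0], [0, 0, 0], [0, 0, 0], [0, 0, 0]], "dr": [[0, 0, 0], [0, 0, 0], [0, 0, 0], [0, 0, 0], [0, 0, 0], [0, 0, 0], [0, 0, 0], [0, 0, 0], [0, 0, 0], [0, 0, 0]], "gripper": [40, 10, 0, 0, 0, 0, 0, 0, 0, 0], "newtons": 30}}

```text
clock: 4.08
eef_pos: [527.8, -295.8, 128.1]
eef_rot: [3.142, -0.0, -3.122]
wrist_force: [-0.1, 0.4, 0.3]
finger_gap: 30.9
finger_force: 0.0
```

Emit:
{"api": "carry_out", "payload": {"slide": [[0, 0, 0], [0, 0, 0], [0, 0, 0], [0, 0, 0], [0, 0, 0], [0, 0, 0]], "dr": [[0, 0, 0], [0, 0, 0], [0, 0, 0], [0, 0, 0], [0, 0, 0], [0, 0, 0]], "gripper": [0, 0, 0, 0, 0, 0]}}

```text
clock: 4.58
eef_pos: [527.8, -295.8, 128.2]
eef_rot: [-3.142, 0.0, -3.122]
wrist_force: [0.6, 0.2, 0.2]
finger_gap: 18.1
finger_force: 30.0
```

Emit:
{"api": "carry_out", "payload": {"slide": [[0, 0, 0.03], [0, 0, 0.08], [0, 0, 0.14], [0, 0, 0.2], [0, 0, 0.27], [0, 0, 0.34], [0, 0, 0.4], [0, 0, 0.4], [0, 0, 0.4]], "dr": [[0, 0, 0], [0, 0, 0], [0, 0, 0], [0, 0, 0], [0, 0, 0], [0, 0, 0], [0, 0, 0], [0, 0, 0], [0, 0, 0]], "gripper": [0, 0, 0, 0, 0, 0, 0, 0, 0]}}

```text
clock: 5.33
eef_pos: [527.9, -295.8, 229.2]
eef_rot: [-3.141, 0.002, -3.122]
wrist_force: [0.5, -0.0, -1.7]
finger_gap: 17.6
finger_force: 30.0
```

Run:
```python
from h import *
s=read_state();print(s)
T,t=snap('top','t3');S,q=snap('side','s3')
a=t[140:240,390:520];c=q[220:340,270:420]
r=lambda x:cv2.convertScaleAbs(cv2.resize(x,None,fx=4 if x is a else 2.6667,fy=4 if x is a else 2.6667,interpolation=cv2.INTER_CUBIC),alpha=1.6)
A=cv2.resize(a,(390,300),interpolation=cv2.INTER_CUBIC);C=cv2.resize(c,(375,300),interpolation=cv2.INTER_CUBIC)
cv2.imwrite('pics/m3.png',cv2.convertScaleAbs(np.hstack([A,C]),alpha=1.6)[:,:,::-1])
```

```text
{'clock': 5.3333, 'joints': array([-5.71334171e-01,  4.86060091e-01,  1.43903790e+00, -2.06855979e-05,
        1.21457265e+00, -2.16143475e+00]), 'qd': array([ 0.00044965,  0.03016062,  0.02857988, -0.00138253, -0.01237803,
        0.00074351]), 'effort': array([ 2.48126982e-02, -6.54134560e+01, -3.61317408e+01, -3.75226513e-02,
        2.52827285e-01,  2.59752833e-04]), 'eef_pos': array([ 527.87304634, -295.83819376,  229.22128399]), 'eef_rot': array([-3.14050618e+00,  1.58559602e-03, -3.12228035e+00]), 'wrist_force': array([ 0.4857231 , -0.0364932 , -1.69860337]), 'moment': array([0.05477796, 0.0201456 , 0.04045298]), 'finger_force': 29.963791072368622, 'finger_gap': 17.646346649220863}
```

View pics/m3.png

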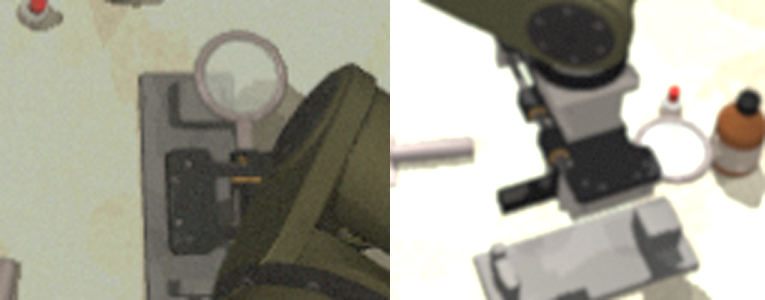

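Loupe held level, clear of the rest; lens at top (470.2,165.3), side ≈(384,279).

Run:
```python
from h import *
np.set_printoptions(precision=1,suppress=True)
T=load('t3');S=load('s3');T0=load('top0');S0=load('side0')
print(tri(T,(470.2,165.3),S,(384,279.4)),plane(T,470.2,165.3,151),plane(S,384,279.4,151))
# dishes by white mask
for n,m,pts in(('top',T0,((264,162),(291,158),(317,155))),('side',S0,((319,180),(330,193),(341,207)))):
  im=m['im'];k=(im.min(2)>(85 if n=='top' else 110)).astype(np.uint8)
  for u,v in pts:
    w=k[v-14:v+15,u-13:u+14]
    n_,l,st,c=cv2.connectedComponentsWithStats(cv2.morphologyEx(w,cv2.MORPH_CLOSE,np.ones((5,5))));i=1+np.argmax(st[1:,4])
    p=np.argwhere(l==i)[:,::-1].astype(np.float32);(cu,cv_),sz,a=cv2.minAreaRect(p)
    cu+=u-13;cv_+=v-14;print(n,(cu,cv_),sz,plane(m,cu,cv_,30))
c=S0['im'][130:190,325:375];t=T0['im'][100:150,250:300]
cv2.imwrite('pics/ptr.png',cv2.convertScaleAbs(np.hstack([cv2.resize(c,(400,480),interpolation=cv2.INTER_CUBIC),cv2.resize(t,(400,480),interpolation=cv2.INTER_CUBIC)]),alpha=1.8)[:,:,::-1])
```

```text
(array([ 630.3, -296.6,  152. ]), [1.0, 1.0]) [ 629.5 -296.6  151. ] [ 631.8 -296.1  151. ]
top (264.5, 162.5) (17.0, 17.0) [655.9 176.9  30. ]
top (290.5135154724121, 158.08108043670654) (16.76869773864746, 17.426292419433594) [667.4 112.2  30. ]
top (316.6999988555908, 153.89999771118164) (16.744688034057617, 17.240827560424805) [678.3  47.   30. ]
side (316.0, 174.5) (17.0, 20.0) [657.3 201.7  30. ]
side (330.04999923706055, 193.64999961853027) (6.957010269165039, 15.495159149169922) [667.9 107.2  30. ]
side (344.6885242462158, 204.9262294769287) (9.474730491638184, 6.017733573913574) [691.3  49.6  30. ]
```

View pics/ptr.png

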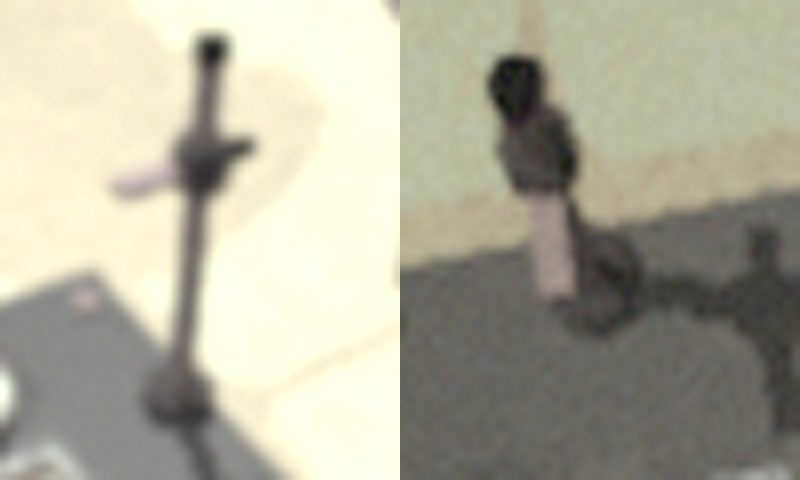

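Side: tip at about (339,153.4), collar (350,150), post top (351.5,135). Top: tip at (269.2,130.9), post top (264.4,108.3).

Run:
```python
from h import *
np.set_printoptions(precision=1,suppress=True)
T=load('top0');S=load('side0')
for a,b in(((269,130.6),(338.8,153.2)),((269.2,130.9),(339.1,153.5)),((269.2,130.2),(339.3,152.9))):print('tip',tri(T,a,S,b))
print('posttop',tri(T,(264.4,108.0),S,(351.5,134.7)))
for z in(20,130,135,140,145,191):print(z,'post',proj(S,np.array([747,154,z])),proj(T,np.array([747,154,z])),'tip',proj(S,np.array([711.3,148.6,z])),proj(T,np.array([711.3,148.6,z])))
```

```text
tip (array([708.1, 152.9, 138.6]), [0.8, 0.8])
tip (array([708.3, 152.5, 137.6]), [0.2, 0.2])
tip (array([709. , 152.3, 139.9]), [0.5, 0.5])
posttop (array([744.2, 156.5, 193.5]), [0.2, 0.2])
20 post [348.3 180.6] [274.9 128. ] tip [338.3 184.2] [276.8 141.7]
130 post [351.1 152.7] [269.4 115.4] tip [340.5 156.1] [271.3 130.5]
135 post [351.2 151.3] [269.1 114.8] tip [340.6 154.8] [271.1 130. ]
140 post [351.3 150. ] [268.8 114.1] tip [340.7 153.4] [270.8 129.4]
145 post [351.5 148.6] [268.5 113.5] tip [340.8 152.1] [270.5 128.8]
191 post [352.8 135.7] [265.7 107.2] tip [341.8 139.1] [267.8 123.2]
```

Pointer height comes out near 138 mm, so the TCP goes to z ≈ 216. The lens must move +37 in x, +406 in y and -12 in z.

Emit:
{"api": "carry_out", "payload": {"slide": [[0, 0.03, 0], [0, 0.1, 0], [0, 0.2, 0], [0, 0.32, 0], [0, 0.44, 0], [0, 0.56, 0], [0, 0.68, 0], [0, 0.8, 0], [0, 0.91, 0], [0, 1, 0]], "dr": [[0, 0, 0], [0, 0, 0], [0, 0, 0], [0, 0, 0], [0, 0, 0], [0, 0, 0], [0, 0, 0], [0, 0, 0], [0, 0, 0], [0, 0, 0]], "gripper": [0, 0, 0, 0, 0, 0, 0, 0, 0, 0]}}

```text
clock: 6.27
eef_pos: [527.2, -43.4, 227.5]
eef_rot: [3.141, -0.001, -3.121]
wrist_force: [-0.1, -0.6, -0.9]
finger_gap: 17.9
finger_force: 30.0
```

Emit:
{"api": "carry_out", "payload": {"slide": [[0.02, 0.07, 0], [0.04, 0.15, -0.005], [0.06, 0.25, -0.01], [0.08, 0.35, -0.02], [0.1, 0.44, -0.03], [0.12, 0.52, -0.04], [0.14, 0.58, -0.045], [0.148, 0.61, -0.048], [0.148, 0.624, -0.048], [0.148, 0.624, -0.048]], "dr": [[0, 0, 0], [0, 0, 0], [0, 0, 0], [0, 0, 0], [0, 0, 0], [0, 0, 0], [0, 0, 0], [0, 0, 0], [0, 0, 0], [0, 0, 0]], "gripper": [0, 0, 0, 0, 0, 0, 0, 0, 0, 0]}}

```text
clock: 7.1
eef_pos: [564.4, 110.5, 215.7]
eef_rot: [-3.141, -0.001, -3.122]
wrist_force: [0.6, -0.2, -0.5]
finger_gap: 17.8
finger_force: 30.0
```

Run:
```python
from h import *
s=read_state();print(s['clock'],s['eef_pos'],s['eef_rot'],s['finger_force'],s['wrist_force'])
T,t=snap('top','t4');S,q=snap('side','s4')
a=t[95:205,220:360];c=q[125:235,280:420]
cv2.imwrite('pics/m4.png',cv2.convertScaleAbs(np.hstack([cv2.resize(x,(400,314),interpolation=cv2.INTER_CUBIC) for x in (a,c)]),alpha=1.6)[:,:,::-1])
```

```text
7.1 [564.43987099 110.52388457 215.69046403] [-3.14147459e+00 -8.89835660e-04 -3.12166655e+00] 29.963785707950592 [ 0.62380072 -0.18554614 -0.46027756]
```

View pics/m4.png

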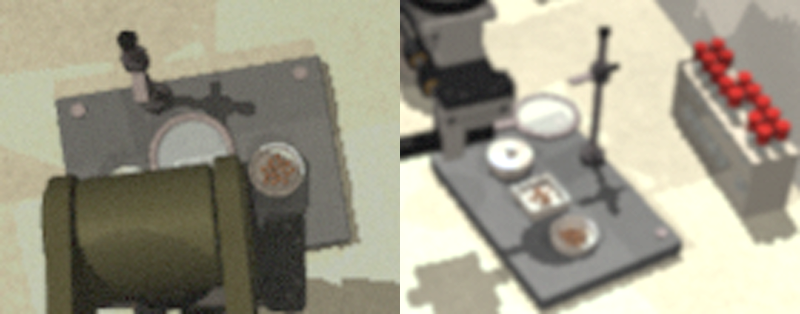

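Top: lens centre ≈(287.2,148.6), partly hidden by the arm. Side: lens ≈(331.1,166.0), pointer tip (339,153). Nothing is touching; I check the position.

Run:
```python
from h import *
np.set_printoptions(precision=1,suppress=True)
T=load('t4');S=load('s4')
print(tri(T,(287.2,148.6),S,(331.1,166.0)),plane(T,287.2,148.6,138),plane(S,331.1,166,138))
s=read_state()['eef_pos'];print('model',s+[102.4,-0.8,-77.7])
for z in(133,138,143):print(z,proj(S,np.array([667,109.7,z])),proj(T,np.array([667,109.7,z])))
```

```text
(array([668. , 111.2, 133.9]), [0.4, 0.4]) [667.5 110.7 138. ] [665.6 106.8 138. ]
model [667.  108.8 138.4]
133 [331.1 166.6] [287.9 149.3]
138 [331.2 165.3] [287.7 148.8]
143 [331.3 163.9] [287.5 148.3]
```

Lens centred within about 2 mm. I raise it by 1 mm and hold.

Emit:
{"api": "carry_out", "payload": {"slide": [[0, 0.002, 0.003], [0, 0.002, 0.003], [0, 0.002, 0.003], [0, 0.002, 0.003], [0, 0.002, 0.003], [0, 0.002, 0.003], [0, 0.002, 0.003], [0, 0.002, 0.003], [0, 0.002, 0.003], [0, 0.002, 0.003]], "dr": [[0, 0, 0], [0, 0, 0], [0, 0, 0], [0, 0, 0], [0, 0, 0], [0, 0, 0], [0, 0, 0], [0, 0, 0], [0, 0, 0], [0, 0, 0]], "gripper": [0, 0, 0, 0, 0, 0, 0, 0, 0, 0]}}

```text
clock: 8.03
eef_pos: [564.8, 110.7, 216.9]
eef_rot: [-3.142, -0.0, -3.122]
wrist_force: [-0.1, 0.2, -1.6]
finger_gap: 17.5
finger_force: 30.0
```

Emit:
{"api": "carry_out", "payload": {"slide": [[0, 0, 0], [0, 0, 0], [0, 0, 0], [0, 0, 0], [0, 0, 0], [0, 0, 0], [0, 0, 0], [0, 0, 0], [0, 0, 0], [0, 0, 0]], "dr": [[0, 0, 0], [0, 0, 0], [0, 0, 0], [0, 0, 0], [0, 0, 0], [0, 0, 0], [0, 0, 0], [0, 0, 0], [0, 0, 0], [0, 0, 0]], "gripper": [0, 0, 0, 0, 0, 0, 0, 0, 0, 0]}}

```text
clock: 8.87
eef_pos: [564.8, 110.8, 216.9]
eef_rot: [3.142, 0.0, -3.122]
wrist_force: [0.5, -0.2, -1.6]
finger_gap: 17.8
finger_force: 30.0
```

Emit:
{"api": "carry_out", "payload": {"slide": [[0, 0, 0], [0, 0, 0], [0, 0, 0], [0, 0, 0], [0, 0, 0], [0, 0, 0], [0, 0, 0], [0, 0, 0], [0, 0, 0], [0, 0, 0]], "dr": [[0, 0, 0], [0, 0, 0], [0, 0, 0], [0, 0, 0], [0, 0, 0], [0, 0, 0], [0, 0, 0], [0, 0, 0], [0, 0, 0], [0, 0, 0]], "gripper": [0, 0, 0, 0, 0, 0, 0, 0, 0, 0]}}

```text
clock: 9.7
eef_pos: [564.8, 110.7, 216.9]
eef_rot: [3.142, 0.0, -3.122]
wrist_force: [-0.3, -0.5, -1.9]
finger_gap: 17.9
finger_force: 30.0
```

Emit:
{"api": "carry_out", "payload": {"slide": [[0.004, -0.02, 0], [0.01, -0.06, 0], [0.015, -0.1, 0], [0.02, -0.15, 0], [0.03, -0.19, 0], [0.034, -0.225, 0], [0.037, -0.247, 0], [0.037, -0.257, 0], [0.037, -0.257, 0], [0.037, -0.257, 0]], "dr": [[0, 0, 0], [0, 0, 0], [0, 0, 0], [0, 0, 0], [0, 0, 0], [0, 0, 0], [0, 0, 0], [0, 0, 0], [0, 0, 0], [0, 0, 0]], "gripper": [0, 0, 0, 0, 0, 0, 0, 0, 0, 0]}}

```text
clock: 10.53
eef_pos: [574.0, 46.6, 216.9]
eef_rot: [3.141, -0.0, -3.122]
wrist_force: [0.5, -0.5, -1.0]
finger_gap: 18.1
finger_force: 30.0
```

Emit:
{"api": "carry_out", "payload": {"slide": [[0, 0, 0], [0, 0, 0], [0, 0, 0], [0, 0, 0], [0, 0, 0], [0, 0, 0], [0, 0, 0], [0, 0, 0], [0, 0, 0], [0, 0, 0]], "dr": [[0, 0, 0], [0, 0, 0], [0, 0, 0], [0, 0, 0], [0, 0, 0], [0, 0, 0], [0, 0, 0], [0, 0, 0], [0, 0, 0], [0, 0, 0]], "gripper": [0, 0, 0, 0, 0, 0, 0, 0, 0, 0]}}

```text
clock: 11.37
eef_pos: [574.0, 46.5, 216.9]
eef_rot: [-3.142, 0.0, -3.122]
wrist_force: [-0.6, -0.0, -1.8]
finger_gap: 17.5
finger_force: 30.0
```

Run:
```python
from h import *
s=read_state();print(s['clock'],s['eef_pos'],s['finger_force'])
T,t=snap('top','t5');S,q=snap('side','s5')
for z in(133,138,143):print(z,proj(S,np.array([676.5,45,z])),proj(T,np.array([676.5,45,z])))
a=t[95:205,220:360];c=q[125:235,280:420]
cv2.imwrite('pics/m5.png',cv2.convertScaleAbs(np.hstack([cv2.resize(x,(400,314),interpolation=cv2.INTER_CUBIC) for x in (a,c)]),alpha=1.6)[:,:,::-1])
```

```text
11.3667 [574.0436652   46.46089664 216.90517905] 29.9637570977211
133 [342.8904418  180.51949221] [316.48369643 145.30684965]
138 [343.01171365 179.14596995] [316.42979074 144.8072854 ]
143 [343.13368157 177.76445465] [316.37534944 144.30275481]
```

View pics/m5.png

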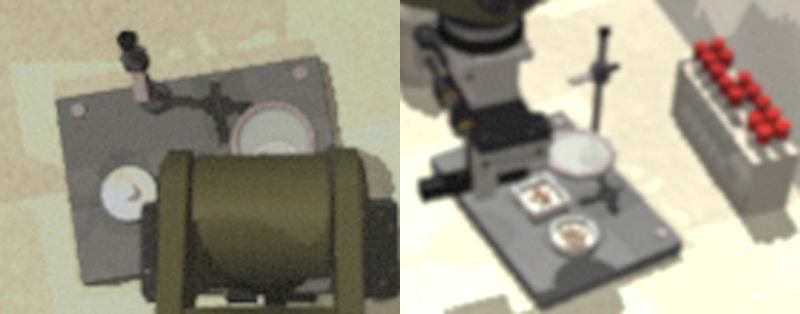

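Side: the lens is at about (343.4,178.5), against a predicted (343.0,179.1) for centred at 138 mm. Top: it is at about (315.5,144), against (316.4,144.8). It is over the round dish at pointer height. I hold a little longer, then hand in.

Emit:
{"api": "carry_out", "payload": {"slide": [[0, 0, 0], [0, 0, 0], [0, 0, 0], [0, 0, 0], [0, 0, 0], [0, 0, 0], [0, 0, 0], [0, 0, 0], [0, 0, 0], [0, 0, 0]], "dr": [[0, 0, 0], [0, 0, 0], [0, 0, 0], [0, 0, 0], [0, 0, 0], [0, 0, 0], [0, 0, 0], [0, 0, 0], [0, 0, 0], [0, 0, 0]], "gripper": [0, 0, 0, 0, 0, 0, 0, 0, 0, 0]}}

```text
clock: 12.3
eef_pos: [574.0, 46.5, 216.9]
eef_rot: [-3.142, 0.0, -3.122]
wrist_force: [-1.2, 0.2, -0.9]
finger_gap: 18.0
finger_force: 30.0
```

Emit:
{"api": "carry_out", "payload": {"slide": [[0, 0, 0], [0, 0, 0], [0, 0, 0], [0, 0, 0], [0, 0, 0], [0, 0, 0]], "dr": [[0, 0, 0], [0, 0, 0], [0, 0, 0], [0, 0, 0], [0, 0, 0], [0, 0, 0]], "gripper": [0, 0, 0, 0, 0, 0]}}

```text
clock: 12.8
eef_pos: [574.0, 46.5, 216.9]
eef_rot: [-3.142, 0.0, -3.122]
wrist_force: [0.3, 1.1, -1.9]
finger_gap: 17.6
finger_force: 30.0
```

```bash
python3 -c "
from cell import *
print(sign_off())"
```

```text
the job is handed in; nothing more can be done
None
```

I held the loupe level over the square dish for about 2.5 s, then over the open round dish, and handed the job in at about 12.8 s with it still held steady there; by my camera checks it was centred and at pointer height (about 138 mm) both times, but sign-off gave no verdict.

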